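# Clear the eccentric stop and bring the blank up to the centre point

## Robot

A 6-joint arm with a two-finger parallel gripper is mounted at the origin on the work surface. World frame = base frame: x ahead of the robot, y to its left, z up, the work surface at z = 0. Lengths are in m, angles in degrees, forces in N, time in s.
With the tool pointing down it reaches from about 0.3 to 0.75 m from the base axis. Payload 8.5 kg.
Tool frame: the origin (TCP) lies on the centre line of the jaws, within the pads' length; the fingertips stand 19 mm ahead of it and the grasp point (between the pads) is the TCP; z points along the fingers, x is the direction in which the jaws open and shut, and the axes are right-handed (so a half turn about z gives the same grasp; the last joint's range is limited). The gripper opens to 85 mm and grips with 20 to 120 N. Pads are 22 mm wide; open, the fingers measure 114 mm over their backs; the gripper's body (76 mm by 85 mm) begins 54 mm behind the grasp point. The pads swing forward as they close: fully open they stand 13 mm farther back than shut.
Start: joints at [-84.586, 21.807, 74.336, -0, 83.858, -12.336], TCP at [0.168, -0.524, 0.25] pointing down, gripper open.
Joint ranges: [-178.18, 178.18], [-50.72, 133.34], [12.68, 142.11], [-81.47, 261.47], [9.98, 163.14], [-165.26, 165.26]. Speed limits (degrees/s): [136.94, 136.94, 180, 180, 180, 180].

## Interface

Orientations are given as a 3x3 rotation matrix whose columns are the frame's x, y, z axes.
In Python, from rig import env, cams, order gives the robot as it stands.
- The arm moves only by the tool step_arm, never from a script. Its argument "steps" is a list of rows, each an object with "xyz": the shift along the tool's x, y, z normalised to -1 to 1, where 1 is 0.04 m, a list of three; "turn": the turn, a rotation vector about the tool's x, y, z normalised to -1 to 1, where 1 is 0.08 rad, a list of three; "gripper": the gripper command: -1 is shut, 1 is fully open, values between are in proportion. A call has 1 to 20 rows; each row shifts and turns the commanded pose from where the row before left it, along the tool's axes as they then stand; what a row does not reach is not made up. A row lasts 1/12 s, in which the tool goes at most 41.7 mm and 7.16 degrees, less where a joint would pass 70% of its speed; a pose out of reach is approached as far as the arm can. A call with a number of a shift or a turn outside -1 to 1 is refused whole. A call with a gripper value outside its range is refused whole. The fingers move at their own pace and stop on an object; "squeeze" is the grip in N (left out, the last holds). Time passes only in rows, so rows that do not move let the fingers close. It gives the time, the measured TCP pose, the force and the opening at its end, in the units of the state.
- env.observe(): the state, without advancing time (a new reading comes with each control period).
- cams.get_image(name): name is "side" or "top" or "wrist"; returns (picture, depth): 420x560x3 uint8, red, green, blue; 420x560 float32, m along the optical axis (not along the pixel's ray), 0 where there is no reading.
- cams.camera_info(name): a dict with "fx", "fy", "cx", "cy" (pixels), "extrinsics" (4x4, takes a point from camera to world coordinates). Camera axes: x right, y down, z forward; pixel columns grow to the right and rows downward; lengths in m; the calibration is good to about 2 mm. The wrist camera is an equidistant fisheye: a pixel r from the principal point sees the ray r / f radians off the axis. A picture is of the moment at which its call begins: read the wrist's pose just before it. camera_info takes no time and is no camera call; for the wrist camera it gives the pose at the moment of the call.
- order.close_job(): hands the job in, once; it reports no verdict.
The state is a dict: "time_s": time; "q": joint angles; "qvel": joint speeds; "joint_efforts": joint torques, N m; "position": TCP position; "tool_rot": TCP orientation; "ft_force": force on the tool from outside, world axes, zero at the start; "wrist_torque": the same for the moment, N m; "grip_width": finger opening in m.
Only numpy, scipy, OpenCV 4.12 (cv2) and the standard library are available. Lean on these libraries where they do the work, as an engineer would, in place of code of your own. Each camera call takes 0.05 s, during which the arm holds its last target. There are 200 camera calls.

## Task

On the blue centring jig, use the fingertips to push the black handle of the eccentric cam gently round until the cam's low point faces the carriage (its lever then points straight forward, towards the end plate). Only then push the carriage with the wooden blank forward until it is fully home, and back away. Only push: do not grip the handle or pull its sleeve up, and leave the other things on the bench where they are.

Things in the scene. Friction and masses are not known exactly. Their poses are not given: they have to be found in the camera images.
- jig: Fixed blue centring jig. Origin: on the bench surface under the mid-width of the base plate. Its x axis is FORWARD, the way the carriage is pushed; y is left of forward; z up. Base plate 235 x 110 mm, 12 mm thick (x -100 to 135 mm), with a wing for the cam on the right (-y) side (x -10 to 100 mm, y down to -130 mm).
- end_plate (a point): Middle of the top edge of the white upright plate at the front end of the jig (14 mm thick, 80 mm wide, top 95 mm above the bench, at x = 112 to 126 mm of the jig), with a small steel centre point facing the carriage.
- carriage (a joint): Forward travel of the aluminium carriage on its rails (m): 0 rearmost, 0.060 fully home against its end stop. Starts between 0.002 and 0.020. About 2.5 N of friction, no spring, stays where it is left. The carriage is 110 mm long and 80 mm wide, moving along the jig's x axis.
- push_face (a point): Centre of the carriage's flat rear face, which is to be pushed forward (+x of the jig). The face is the rear of an upright plate 70 mm wide (jig y) that reaches from 22 to 72 mm above the bench; this point is 47 mm above the bench. Behind it there is only the base plate (12 mm high) and the two rails (22 mm high).
- blank (a point): Top middle of the wooden blank strapped in a V cradle on the carriage, moving with it: 40 mm thick, 98 mm long along the jig's x, its top 84 mm above the bench.
- lug (a point): Middle of the top front edge of the steel lug on the carriage's right (-y) side, 40 mm above the bench; the lug is 12 mm thick (jig x) and reaches to y = -116 mm of the jig. It meets the cam's rim: with the high point towards it the carriage stops up to about 30 mm short of home; within about 0.35 rad of the low point it can go fully home.
- cam (a joint): Cam angle (rad). 0 = low point towards the carriage's lug: the lever points straight forward (+x of the jig). Grows as the cam turns clockwise seen from above (lever from forward to the right, -y of the jig, then rearwards); stops at -0.5 and 2.3. Starts between 1.1 and 2.0, so turn it counter-clockwise. Friction 0.15 N m (about 2 N at the handle), no spring, stays put.
- cam_pivot (a point): Point on the cam's vertical pivot axis, on top of the bolt, 50 mm above the bench, at x = 45, y = -82 mm of the jig. The cam is a steel disc 60 mm across and 18 mm thick, set 16 mm off this axis; the lever lies along its high side.
- handle_top (a point): Centre of the top of the lever's upright handle, a black sleeve 20 mm in diameter and 45 mm tall, from 50 to 95 mm above the bench, 80 mm from the pivot axis. The lever bar under it is 6 mm thick and 12 mm wide, its top 46 mm above the bench. The handle is pushed sideways.
- sleeve: The handle's black plastic sleeve (20 mm diameter, 45 mm tall). Origin: centre of its underside, 50 mm above the bench. It is a push fit on a steel pin: about 4.5 N of upward pull draws it off, up to 35 mm. It should stay down, and is pushed gently from one side, not gripped.
- glue: White glue bottle, 60 mm diameter, 170 mm tall, standing on the bench to the robot's left. Origin under its base. Leave alone.
- spray: Spray can, 60 mm diameter, 190 mm tall, standing on the bench to the robot's right. Origin under its base. Leave alone.
- mug: White mug, 80 mm across, 90 mm tall, on the left. Origin under its base. Leave alone.
- screwdriver: Screwdriver lying beside the jig on its left (+y of the jig) side, about 200 mm long. Leave alone.
- spare_blank: Upright wooden blank 48 mm diameter, 60 mm tall, on the bench beyond the end plate. Origin under its base. Leave alone.
- live_centre: Steel live centre, 32 mm diameter, 62 mm tall, standing on the bench ahead of the cam. Origin under its base. Leave alone.
- wrench: Wrench lying on the bench on the far side of the jig from the robot. Leave alone.
- collar: Steel collar 64 mm outside diameter, 22 mm tall, lying on the bench to the right rear of the jig. Origin under its base. Leave alone.

How it is judged (in metres and radians):
On the way, in this order (a step that is already met when the one before it is completed fails the run):
1. the cam is turned to its low point (within 0.3 rad) while the carriage is still back (value of joint cam between -0.3 and 0.3 rad and value of joint carriage below 0.03 m), for 0.2 s.
2. the carriage is pushed fully home (value of joint carriage above 0.057 m), for 0.2 s.
At the end, for the whole second after the job is handed in: The carriage is home (joint beyond 0.057 of 0.060 m), the cam is within 0.3 rad of its low point, the sleeve is down (raised under 12 mm), everything at rest (value of joint cam between -0.3 and 0.3 rad and value of joint carriage above 0.057 m and height (world z) of handle_top below 0.107 m and velocity of joint carriage below 0.01 m/s and velocity of joint cam between -0.1 and 0.1 rad/s); the robot touches nothing.
It fails at once if the carriage is pushed forward (beyond 0.030 m) while the cam is more than 0.5 rad from its low point (value of joint carriage above 0.03 m and (value of joint cam above 0.5 rad or value of joint cam below -0.495 rad)).
It fails at once if the sleeve is pulled up its pin by more than 12 mm (height (world z) of handle_top above 0.107 m).
It fails at once if the sleeve is gripped or forced (over 30 N from the fingers) (contact force between the fingers and sleeve above 30 N).
It fails at once if another thing on the bench is moved by more than 20 mm (distance of any of glue, spray, mug, screwdriver, spare_blank, live_centre, wrench, collar from where it was at the start of the episode above 0.02 m).
It also fails if it takes over 58 s, if anything falls off the work surface, if the arm or the gripper's body presses on something with over 40 N, if the wrist force passes 120 N, or if a joint passes its speed limit or range.

## Working session

There is one attempt and no reset: what is moved stays moved. The work goes in short steps, Python scripts to look and compute and a tool call to move; the robot and the scene stay as the last step left them, time stands still between calls to the robot, and variables do not carry over. Pictures are saved under pics/ and viewed, about 8 in all and at most 12, crops included, and the job is handed in when it is done.

Besides the shell and the picture viewer there is one more tool, called after "Call:" as name(argument=value, ...), one argument or row to a line, values as JSON. step_arm: Moves the arm, as the interface text tells. Scaled input: -1 to 1 covers 0.04 m each way for a shift and 0.08 rad each way for a turn. Its arguments: {"type":"object","properties":{"steps":{"type":"array"},"squeeze":{"type":"number"}},"required":["steps"]}

```bash
mkdir -p pics
python3 - <<'E'
from rig import env,cams
import cv2,numpy as np
s=env.observe();print(s['time_s'],s['position'],s['tool_rot'],s['grip_width'],s['ft_force'])
for n in ['side','top']:
    im,d=cams.get_image(n);cv2.imwrite(f'pics/{n}0.png',im[:,:,::-1]);np.savez(f'{n}0.npz',im=im,d=d,**{k:np.array(v) for k,v in cams.camera_info(n).items() if k in('fx','fy','cx','cy','extrinsics')})
    print(n,cams.camera_info(n))
E
```

```text
0.0 [ 0.16764908 -0.52352623  0.24969642] [[ 3.04907203e-01 -9.52382055e-01 -1.38973020e-04]
 [-9.52380917e-01 -3.04907059e-01  1.50823517e-03]
 [-1.47878996e-03 -3.27516515e-04 -9.99998853e-01]] 0.0850852521594252 [ 0.13574844 -0.27220488  0.79112667]
side {'fx': 383.89336091878096, 'fy': 383.89336091878096, 'cx': 280.4450800526161, 'cy': 209.53605483191023, 'extrinsics': array([[-0.93322989, -0.21107375,  0.29074018,  0.28468523],
       [-0.35922538,  0.56226621, -0.74485827,  0.7136394 ],
       [-0.00625335, -0.79956525, -0.60054668,  0.6859583 ],
       [ 0.        ,  0.        ,  0.        ,  1.        ]])}
top {'fx': 398.0939073765558, 'fy': 398.0939073765558, 'cx': 277.8355508315388, 'cy': 211.0533832664281, 'extrinsics': array([[ 0.04107724, -0.97105456,  0.23529918,  0.33620741],
       [-0.99914863, -0.04082431,  0.0059483 , -0.01757992],
       [ 0.00382981, -0.23534319, -0.97190479,  1.15894303],
       [ 0.        ,  0.        ,  0.        ,  1.        ]])}
```

View pics/top0.png

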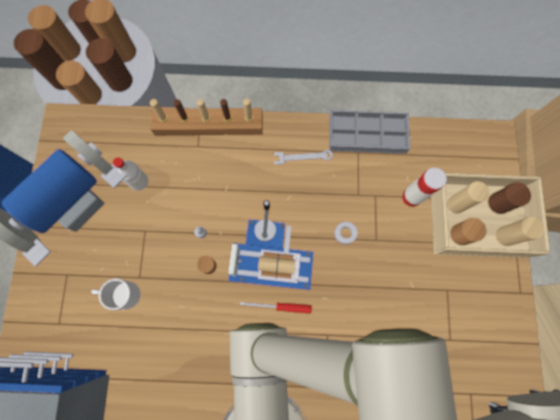

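View pics/side0.png

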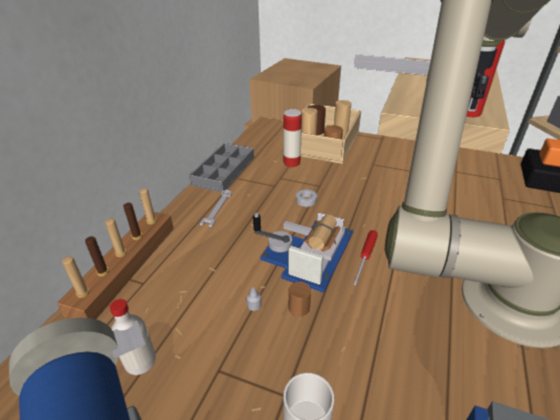

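The top view shows the jig with forward pointing image-left (world +y). The end plate is at (234,260), the carriage/blank at (277,265), the pivot at about (264,231) and the handle at (266,205), so the cam is at about 1.6 rad. The collar at (346,232) and the screwdriver at (277,307) are the nearest obstacles. The side view agrees.

```bash
cat > h.py <<'E'
import numpy as np,cv2
def cast(c,uv,z):
    uv=np.atleast_2d(np.float64(uv)); E=c['extrinsics']
    r=np.c_[(uv[:,0]-c['cx'])/c['fx'],(uv[:,1]-c['cy'])/c['fy'],np.ones(len(uv))]@E[:3,:3].T
    return E[:3,3]+r*((z-E[2,3])/r[:,2])[:,None]
def cloud(c,d):
    v,u=np.indices(d.shape); E=c['extrinsics']
    P=np.stack([(u-c['cx'])/c['fx']*d,(v-c['cy'])/c['fy']*d,d],-1)@E[:3,:3].T+E[:3,3]
    P[d<=0]=np.nan; return P
E
python3 - <<'E'
from h import *
c=np.load('top0.npz');im=c['im'];P=cloud(c,c['d'])
hsv=cv2.cvtColor(im,cv2.COLOR_RGB2HSV)
roi=np.zeros(im.shape[:2],bool);roi[195:300,220:325]=1
b=(cv2.inRange(hsv,(100,120,50),(125,255,255))>0)&roi
uv=np.argwhere(b)[:,::-1]; W=cast(c,uv,0.012)[:,:2]
r=cv2.minAreaRect((W[W[:,0]<np.inf]*1000).astype(np.float32));print('blue',len(uv),r)
# end plate top: white pixels depth z~.095
Z=P[...,2]
wh=(hsv[...,1]<50)&(hsv[...,2]>180)&roi&(Z>.085)&(Z<.105)
u=np.argwhere(wh)[:,::-1];print('endplate',len(u),u.mean(0),cv2.minAreaRect((cast(c,u,.095)[:,:2]*1000).astype(np.float32)))
wd=roi&(Z>.07)&(Z<.09)&(hsv[...,1]>80)&(hsv[...,0]<30)
u=np.argwhere(wd)[:,::-1];print('blank',len(u),u.mean(0),cv2.minAreaRect((P[wd][:,:2]*1000).astype(np.float32)),np.nanmedian(Z[wd]))
bk=roi&(hsv[...,2]<60)
u=np.argwhere(bk)[:,::-1];print('black',u.min(0),u.max(0)); bk&=Z>.075;u=np.argwhere(bk)[:,::-1]
print(len(u),u.mean(0),cast(c,u,.095).mean(0),np.nanmedian(P[bk],0),np.nanmax(Z[bk]))
im2=cv2.resize(im[180:310,215:345],None,fx=6,fy=6,interpolation=cv2.INTER_CUBIC)[:600]
cv2.imwrite('pics/crop0.png',cv2.resize(im[185:305,205:365],None,fx=5,fy=5,interpolation=cv2.INTER_CUBIC)[:,:,::-1])
E
```

```text
blue 1306 ((488.6416015625, -0.16588592529296875), (226.43331909179688, 178.208740234375), 86.3133544921875)
endplate 142 [232.30985915 258.87323944] ((457.4161071777344, 105.03004455566406), (12.897132873535156, 76.18728637695312), 85.82388305664062)
blank 411 [276.50121655 263.54501217] ((519.7103271484375, -13.44232177734375), (88.99679565429688, 186.47328186035156), 89.99202728271484) 0.08065211492017421
black [265 206] [268 209]
11 [266.36363636 206.90909091] [0.60420588 0.02100878 0.095     ] [0.60593109 0.02214984 0.08850377] 0.09559714626443938
```

View pics/crop0.png

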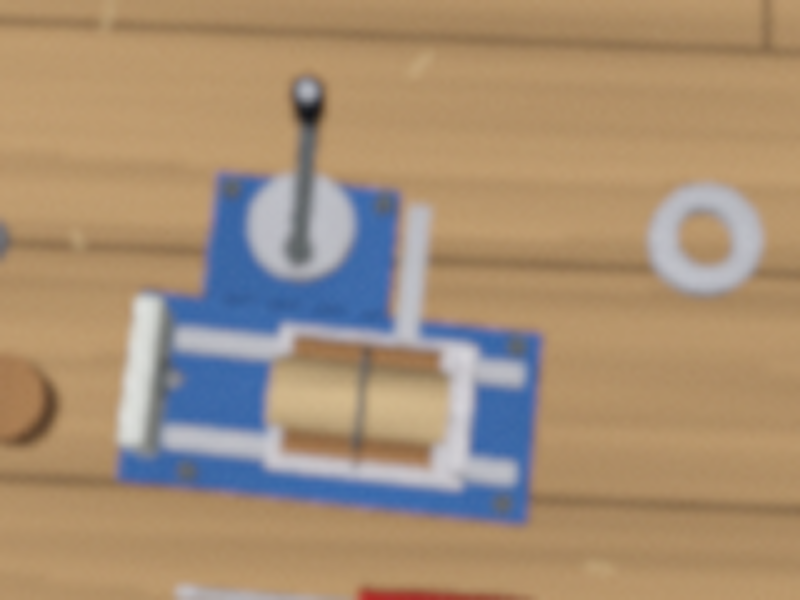

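The crop shows the base-plate corners at crop (528,523), (543,333) and (118,480), the handle top at (308,90), the pivot bolt at (298,255), and the push face near (477,412).

```bash
cat > fit.py <<'E'
from h import *
def pose(c):
    f=lambda p,z:cast(c,np.array(p)/5+[205,185]-.4,z)[:,:2]
    W=f([(528,523),(543,333),(118,480)],.012); J=np.array([(-.1,.055),(-.1,-.055),(.135,.055)])
    W=np.r_[W,f([(298,255)],.05),f([(143,372)],.095)];J=np.r_[J,[(.045,-.082)],[(.119,0)]]
    a,b=J.mean(0),W.mean(0);H=(J-a).T@(W-b);th=np.arctan2(H[0,1]-H[1,0],H[0,0]+H[1,1])
    R=np.array([[np.cos(th),-np.sin(th)],[np.sin(th),np.cos(th)]]);t=b-R@a
    return R,t,th,(J-a)@R.T+b-W,f
E
python3 - <<'E'
from fit import *
c=np.load('top0.npz');R,t,th,res,f=pose(c);print(t,np.degrees(th),(res*1000).round(1))
j=lambda w:(w-t)@R
h=j(f([(308,90)],.095));print('handle jig',h,'cam',np.arctan2(-(h[0,1]+.082),h[0,0]-.045),np.hypot(h[0,1]+.082,h[0,0]-.045), f([(308,90)],.095))
print('pushface',j(f([(478,345),(462,490)],.072)),'lug front',j(f([(412,203),(398,330)],.04)))
for n,p in [('collar',(707,238))]: print(n,j(f([p],.022)))
P=cloud(c,c['d']);
for p in [(-.1,0),(-.15,0),(.045,-.165),(.125,-.082),(0,-.165)]: print(p,R@p+t)
E
```

```text
[ 0.44997233 -0.01539678] 86.5931509092366 [[-1.2 -0.5]
 [ 0.2 -0.7]
 [-1.6  0.6]
 [ 2.7 -0.1]
 [-0.1  0.8]]
handle jig [[ 0.04727267 -0.16396449]] cam 1.5430758919036784 0.08199598784685977 [[0.61645625 0.02204865]]
pushface [[-0.05963934 -0.03576289]
 [-0.05789599  0.04313151]] lug front [[-0.01634013 -0.11771149]
 [-0.01542334 -0.04406169]]
collar [[-0.18885173 -0.11812137]]
(-0.1, 0) [ 0.44402976 -0.11522005]
(-0.15, 0) [ 0.44105847 -0.16513169]
(0.045, -0.165) [0.61735488 0.01971845]
(0.125, -0.082) [0.53925562 0.1045094 ]
(0, -0.165) [ 0.61468073 -0.02520202]
```

Call:
step_arm(
  steps=[
    {"xyz":[-0.16,-0.34,0],"turn":[0,0,0],"gripper":-1},
    {"xyz":[-0.314,-0.684,0],"turn":[0,0,0],"gripper":-1},
    {"xyz":[-0.314,-0.684,0],"turn":[0,0,0],"gripper":-1},
    {"xyz":[-0.314,-0.684,0],"turn":[0,0,0],"gripper":-1},
    {"xyz":[-0.314,-0.684,0],"turn":[0,0,0],"gripper":-1},
    {"xyz":[-0.314,-0.684,0],"turn":[0,0,0],"gripper":-1},
    {"xyz":[-0.314,-0.684,0],"turn":[0,0,0],"gripper":-1},
    {"xyz":[-0.314,-0.684,0],"turn":[0,0,0],"gripper":-1},
    {"xyz":[-0.314,-0.684,0],"turn":[0,0,0],"gripper":-1},
    {"xyz":[-0.314,-0.684,0],"turn":[0,0,0],"gripper":-1},
    {"xyz":[-0.314,-0.684,0],"turn":[0,0,0],"gripper":-1},
    {"xyz":[-0.314,-0.684,0],"turn":[0,0,0],"gripper":-1},
    {"xyz":[-0.314,-0.684,0],"turn":[0,0,0],"gripper":-1},
    {"xyz":[-0.314,-0.684,0],"turn":[0,0,0],"gripper":-1},
    {"xyz":[-0.314,-0.684,0],"turn":[0,0,0],"gripper":-1},
    {"xyz":[-0.314,-0.684,0],"turn":[0,0,0],"gripper":-1},
    {"xyz":[-0.314,-0.684,0],"turn":[0,0,0],"gripper":-1},
    {"xyz":[-0.314,-0.684,0],"turn":[0,0,0],"gripper":-1},
    {"xyz":[-0.314,-0.684,0],"turn":[0,0,0],"gripper":-1},
    {"xyz":[-0.314,-0.684,0],"turn":[0,0,0],"gripper":-1},
  ],
)

```text
time_s: 1.77
position: [0.6017, -0.1256, 0.2501]
tool_rot: [[0.305, -0.952, -0.001], [-0.952, -0.305, 0.0], [-0.001, 0.0, -1.0]]
ft_force: [-0.3, -0.9, -0.5]
grip_width: -0.0001
```

Call:
step_arm(
  steps=[
    {"xyz":[0,0,0],"turn":[0,0,-1],"gripper":-1},
    {"xyz":[0,0,0],"turn":[0,0,-1],"gripper":-1},
    {"xyz":[0,0,0],"turn":[0,0,-1],"gripper":-1},
    {"xyz":[0,0,0],"turn":[0,0,-1],"gripper":-1},
    {"xyz":[0,0,0],"turn":[0,0,-1],"gripper":-1},
    {"xyz":[0,0,0],"turn":[0,0,-1],"gripper":-1},
    {"xyz":[0,0,0],"turn":[0,0,-1],"gripper":-1},
    {"xyz":[0,0,0],"turn":[0,0,-1],"gripper":-1},
    {"xyz":[0,0,0],"turn":[0,0,-1],"gripper":-1},
    {"xyz":[0,0,0],"turn":[0,0,-1],"gripper":-1},
    {"xyz":[0,0,0],"turn":[0,0,-1],"gripper":-1},
    {"xyz":[0,0,0],"turn":[0,0,-1],"gripper":-1},
    {"xyz":[0,0,0],"turn":[0,0,-1],"gripper":-1},
    {"xyz":[0,0,0],"turn":[0,0,-1],"gripper":-1},
    {"xyz":[0,0,0],"turn":[0,0,-1],"gripper":-1},
    {"xyz":[0,0,0],"turn":[0,0,0],"gripper":-1},
  ],
)

```text
time_s: 3.1
position: [0.6008, -0.1269, 0.2501]
tool_rot: [[0.998, -0.058, -0.001], [-0.058, -0.998, 0.0], [-0.001, -0.0, -1.0]]
ft_force: [-0.7, 0.1, -0.6]
grip_width: -0.0
```

```bash
cat > st.py <<'E'
from rig import env
import numpy as np
def st():
    s=env.observe();th=np.radians(86.59);R=np.array([[np.cos(th),-np.sin(th)],[np.sin(th),np.cos(th)]])
    p=s['position'];j=(p[:2]-[.45,-.0154])@R;T=s['tool_rot']
    print('t',s['time_s'],'jig',j.round(4),'z',round(p[2],4),'tool y in jig deg',np.degrees(np.arctan2(T[1,1],T[0,1]))-86.59,'zaxis',T[:,2].round(3),'F',np.round(s['ft_force'],1),'w',s['grip_width'])
st()
E
python3 st.py
python3 - <<'E'
from rig import env,cams
import cv2
im,d=cams.get_image('wrist');cv2.imwrite('pics/w1.png',im[:,:,::-1])
E
```

```text
t 3.1 jig [-0.1023 -0.1571] z 0.2501 tool y in jig deg -179.9018858166624 zaxis [-0.001  0.    -1.   ] F [-0.7  0.1 -0.6] w -2.2163630573826073e-05
```

View pics/w1.png

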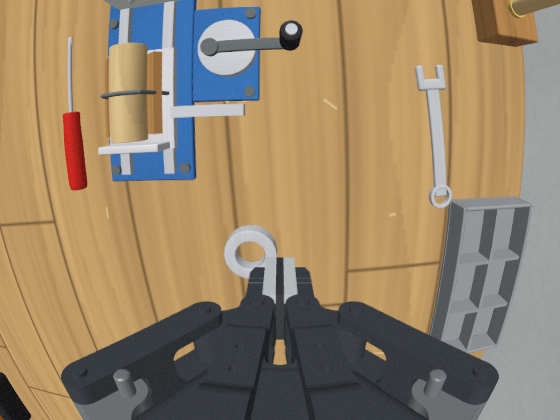

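The wrist view shows the tool yaw aligned with the jig. The lever points right (handle at (290,33)) and the approach to it is clear.

Call:
step_arm(
  steps=[
    {"xyz":[0.03,-0.475,0],"turn":[0,0,0],"gripper":-1},
    {"xyz":[0.03,-0.475,0],"turn":[0,0,0],"gripper":-1},
    {"xyz":[0.03,-0.475,0],"turn":[0,0,0],"gripper":-1},
    {"xyz":[0.03,-0.475,0],"turn":[0,0,0],"gripper":-1},
    {"xyz":[0.03,-0.475,0],"turn":[0,0,0],"gripper":-1},
    {"xyz":[0,0,0],"turn":[0,0,0],"gripper":-1},
    {"xyz":[0,0,0.6],"turn":[0,0,0],"gripper":-1},
    {"xyz":[0,0,0.6],"turn":[0,0,0],"gripper":-1},
    {"xyz":[0,0,0.6],"turn":[0,0,0],"gripper":-1},
    {"xyz":[0,0,0.6],"turn":[0,0,0],"gripper":-1},
    {"xyz":[0,0,0.6],"turn":[0,0,0],"gripper":-1},
    {"xyz":[0,0,0.6],"turn":[0,0,0],"gripper":-1},
    {"xyz":[0,0,0.6],"turn":[0,0,0],"gripper":-1},
    {"xyz":[0,0,0],"turn":[0,0,0],"gripper":-1},
    {"xyz":[0,0,0],"turn":[0,0,0],"gripper":-1},
  ],
)

```text
time_s: 4.4
position: [0.6124, -0.0336, 0.082]
tool_rot: [[0.998, -0.063, -0.002], [-0.063, -0.998, 0.0], [-0.002, -0.0, -1.0]]
ft_force: [-0.3, 1.1, 0.8]
grip_width: -0.0003
```

```bash
python3 st.py
python3 - <<'E'
from rig import env,cams
import cv2
im,d=cams.get_image('wrist');cv2.imwrite('pics/w2.png',im[:,:,::-1])
E
```

```text
t 4.4 jig [-0.0085 -0.1632] z 0.082 tool y in jig deg -180.17583560819637 zaxis [-0.002  0.    -1.   ] F [-0.3  1.1  0.8] w -0.0002780820345649883
```

View pics/w2.png

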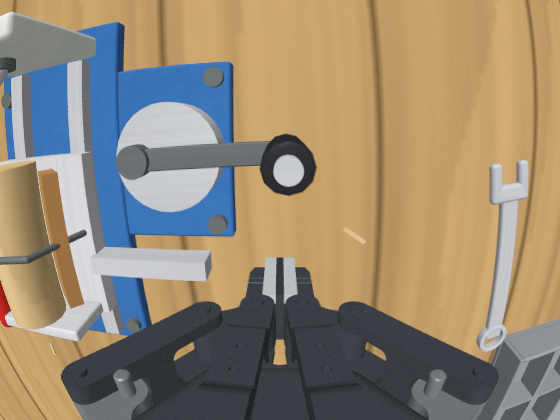

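The handle at (288,165) is straight ahead of the closed fingertips at (281,270). I'll approach slowly, then start the arc.

Call:
step_arm(
  steps=[
    {"xyz":[0,-0.12,0],"turn":[0,0,0],"gripper":-1},
    {"xyz":[0,-0.12,0],"turn":[0,0,0],"gripper":-1},
    {"xyz":[0,-0.12,0],"turn":[0,0,0],"gripper":-1},
    {"xyz":[0,-0.12,0],"turn":[0,0,0],"gripper":-1},
    {"xyz":[0,-0.12,0],"turn":[0,0,0],"gripper":-1},
    {"xyz":[0,-0.1,0],"turn":[0,0,0],"gripper":-1},
    {"xyz":[0,-0.1,0],"turn":[0,0,0],"gripper":-1},
    {"xyz":[0.024,-0.1,0],"turn":[0,0,-0.625],"gripper":-1},
    {"xyz":[0.024,-0.1,0],"turn":[0,0,-0.625],"gripper":-1},
    {"xyz":[0.024,-0.1,0],"turn":[0,0,-0.625],"gripper":-1},
    {"xyz":[0.024,-0.1,0],"turn":[0,0,-0.625],"gripper":-1},
    {"xyz":[0.024,-0.1,0],"turn":[0,0,-0.625],"gripper":-1},
    {"xyz":[0.024,-0.1,0],"turn":[0,0,-0.625],"gripper":-1},
  ],
)

```text
time_s: 5.53
position: [0.6191, 0.0228, 0.0824]
tool_rot: [[0.971, 0.239, 0.0], [0.239, -0.971, -0.001], [0.0, 0.001, -1.0]]
ft_force: [0.1, -1.9, 0.3]
grip_width: 0.0
```

```bash
python3 st.py
python3 - <<'E'
from rig import env,cams
import cv2
im,d=cams.get_image('wrist');cv2.imwrite('pics/w3.png',im[:,:,::-1])
E
```

```text
t 5.5333 jig [ 0.0482 -0.1665] z 0.0824 tool y in jig deg -162.76046444735607 zaxis [ 0.    -0.001 -1.   ] F [ 0.1 -1.9  0.3] w 7.338356134051516e-06
```

View pics/w3.png

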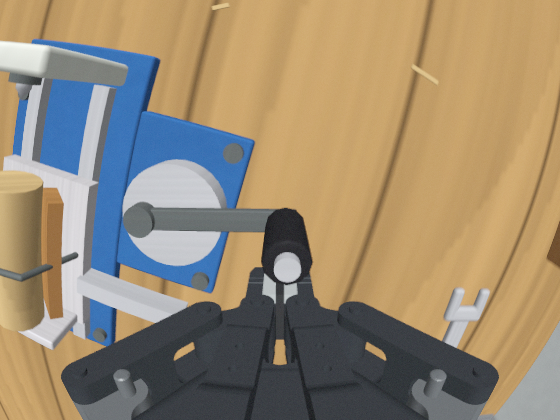

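The handle is in contact and centred on the fingertips (287,250), with the lever square to the tool. The force is about 2 N, as expected, so I'll continue the arc.

Call:
step_arm(
  steps=[
    {"xyz":[0.02,-0.1,0],"turn":[0,0,-0.625],"gripper":-1},
    {"xyz":[0.02,-0.1,0],"turn":[0,0,-0.625],"gripper":-1},
    {"xyz":[0.02,-0.1,0],"turn":[0,0,-0.625],"gripper":-1},
    {"xyz":[0.02,-0.1,0],"turn":[0,0,-0.625],"gripper":-1},
    {"xyz":[0.02,-0.1,0],"turn":[0,0,-0.625],"gripper":-1},
    {"xyz":[0.02,-0.1,0],"turn":[0,0,-0.625],"gripper":-1},
    {"xyz":[0.02,-0.1,0],"turn":[0,0,-0.625],"gripper":-1},
    {"xyz":[0.02,-0.1,0],"turn":[0,0,-0.625],"gripper":-1},
    {"xyz":[0.02,-0.1,0],"turn":[0,0,-0.625],"gripper":-1},
    {"xyz":[0.02,-0.1,0],"turn":[0,0,-0.625],"gripper":-1},
  ],
)

```text
time_s: 6.42
position: [0.6091, 0.0619, 0.0826]
tool_rot: [[0.738, 0.674, 0.002], [0.674, -0.738, -0.0], [0.002, 0.002, -1.0]]
ft_force: [3.6, 0.2, -0.3]
grip_width: 0.0003
```

```bash
cat >> st.py <<'E'
p=env.observe()['position'][:2];th=np.radians(86.59);R=np.array([[np.cos(th),-np.sin(th)],[np.sin(th),np.cos(th)]])
v=(p-[.45,-.0154])@R-[.045,-.082];print('r',np.hypot(*v),'cam est',np.arctan2(-v[1],v[0])-np.arctan(.021/.08))
E
python3 st.py
```

```text
t 6.4167 jig [ 0.0866 -0.1542] z 0.0826 tool y in jig deg -134.18778786472456 zaxis [ 0.002 -0.    -1.   ] F [ 3.6  0.2 -0.3] w 0.000267154175437757
r 0.08333580381653147 cam est 0.7911824997687373
```

Call:
step_arm(
  steps=[
    {"xyz":[0.022,-0.1,0],"turn":[0,0,-0.625],"gripper":-1},
    {"xyz":[0.022,-0.1,0],"turn":[0,0,-0.625],"gripper":-1},
    {"xyz":[0.022,-0.1,0],"turn":[0,0,-0.625],"gripper":-1},
    {"xyz":[0.022,-0.1,0],"turn":[0,0,-0.625],"gripper":-1},
    {"xyz":[0.022,-0.1,0],"turn":[0,0,-0.625],"gripper":-1},
    {"xyz":[0.022,-0.1,0],"turn":[0,0,-0.625],"gripper":-1},
    {"xyz":[0.022,-0.1,0],"turn":[0,0,-0.625],"gripper":-1},
    {"xyz":[0.022,-0.1,0],"turn":[0,0,-0.625],"gripper":-1},
    {"xyz":[0.022,-0.1,0],"turn":[0,0,-0.625],"gripper":-1},
    {"xyz":[0.022,-0.1,0],"turn":[0,0,-0.625],"gripper":-1},
    {"xyz":[0.022,-0.1,0],"turn":[0,0,-0.625],"gripper":-1},
    {"xyz":[0.022,-0.1,0],"turn":[0,0,-0.625],"gripper":-1},
    {"xyz":[0.022,-0.1,0],"turn":[0,0,-0.625],"gripper":-1},
  ],
)

```text
time_s: 7.5
position: [0.5705, 0.0976, 0.0826]
tool_rot: [[0.18, 0.984, 0.002], [0.984, -0.18, 0.0], [0.001, 0.002, -1.0]]
ft_force: [3.0, -0.1, 0.7]
grip_width: 0.0003
```

```bash
python3 st.py
python3 - <<'E'
from rig import env,cams
import cv2
im,d=cams.get_image('wrist');cv2.imwrite('pics/w4.png',im[:,:,::-1])
E
```

```text
t 7.5 jig [ 0.12   -0.1136] z 0.0826 tool y in jig deg -96.94029811563043 zaxis [ 0.002  0.    -1.   ] F [ 3.  -0.1  0.7] w 0.0003256810446925897
r 0.08135916282539811 cam est 0.14162550520042216
```

View pics/w4.png

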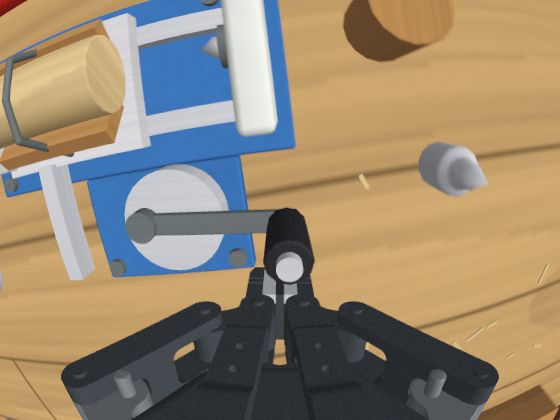

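The lever is nearly parallel to the jig, with the cam at about 0.12 rad and the handle still centred. I'll push two more small rows, hold, then back off and rise.

Call:
step_arm(
  steps=[
    {"xyz":[0.022,-0.1,0],"turn":[0,0,-0.625],"gripper":-1},
    {"xyz":[0.022,-0.1,0],"turn":[0,0,-0.625],"gripper":-1},
    {"xyz":[0,0,0],"turn":[0,0,0],"gripper":-1},
    {"xyz":[0,0,0],"turn":[0,0,0],"gripper":-1},
    {"xyz":[0,0,0],"turn":[0,0,0],"gripper":-1},
    {"xyz":[0,0.2,0],"turn":[0,0,0],"gripper":-1},
    {"xyz":[0,0.4,0],"turn":[0,0,0],"gripper":-1},
    {"xyz":[0,0.4,0],"turn":[0,0,0],"gripper":-1},
    {"xyz":[0,0,0],"turn":[0,0,0],"gripper":-1},
    {"xyz":[0,0,-0.6],"turn":[0,0,0],"gripper":-1},
    {"xyz":[0,0,-0.6],"turn":[0,0,0],"gripper":-1},
    {"xyz":[0,0,-0.6],"turn":[0,0,0],"gripper":-1},
    {"xyz":[0,0,-0.6],"turn":[0,0,0],"gripper":-1},
    {"xyz":[0,0,-0.6],"turn":[0,0,0],"gripper":-1},
    {"xyz":[0,0,0],"turn":[0,0,0],"gripper":-1},
  ],
)

```text
time_s: 8.8
position: [0.6036, 0.0971, 0.2072]
tool_rot: [[0.082, 0.997, 0.008], [0.997, -0.082, -0.0], [0.0, 0.008, -1.0]]
ft_force: [-0.7, -0.8, 1.3]
grip_width: 0.0002
```

```bash
python3 st.py
python3 - <<'E'
from rig import env,cams
import cv2
im,d=cams.get_image('top');cv2.imwrite('pics/t5.png',cv2.resize(im[185:305,205:365],None,fx=5,fy=5,interpolation=cv2.INTER_CUBIC)[:,:,::-1])
im,d=cams.get_image('wrist');cv2.imwrite('pics/w5.png',im[:,:,::-1])
E
```

```text
t 8.8 jig [ 0.1214 -0.1466] z 0.2072 tool y in jig deg -91.31760157358032 zaxis [ 0.008 -0.    -1.   ] F [-0.7 -0.8  1.3] w 0.00016190654075176232
r 0.10006687903473786 cam est 0.4450498750182422
```

View pics/w5.png

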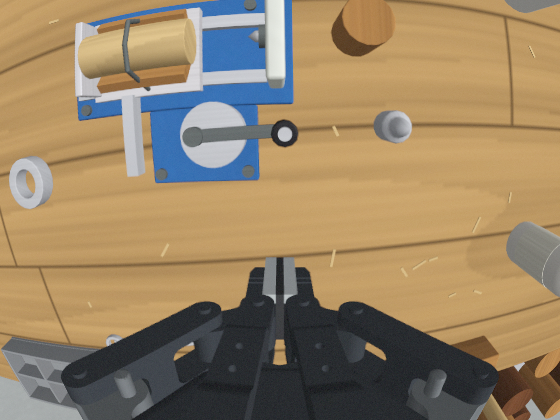

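The lever now points straight forward, parallel to the base edge, with the handle at (285,133), the sleeve seated and the carriage still back. Next I'll move behind the push face, turning the tool back.

Call:
step_arm(
  steps=[
    {"xyz":[-0.55,-0.294,0],"turn":[0,0,0],"gripper":-1},
    {"xyz":[-0.55,-0.294,0],"turn":[0,0,0],"gripper":-1},
    {"xyz":[-0.55,-0.294,0],"turn":[0,0,0],"gripper":-1},
    {"xyz":[-0.55,-0.294,0],"turn":[0,0,0],"gripper":-1},
    {"xyz":[-0.55,-0.294,0],"turn":[0,0,0],"gripper":-1},
    {"xyz":[-0.55,-0.294,0],"turn":[0,0,0],"gripper":-1},
    {"xyz":[-0.55,-0.294,0],"turn":[0,0,0],"gripper":-1},
    {"xyz":[-0.55,-0.294,0],"turn":[0,0,0],"gripper":-1},
    {"xyz":[-0.55,-0.294,0],"turn":[0,0,0],"gripper":-1},
    {"xyz":[-0.55,-0.294,0],"turn":[0,0,0],"gripper":-1},
    {"xyz":[-0.55,-0.294,0],"turn":[0,0,0],"gripper":-1},
    {"xyz":[-0.55,-0.294,0],"turn":[0,0,0],"gripper":-1},
    {"xyz":[0,0,0],"turn":[0,0,0],"gripper":-1},
  ],
)

```text
time_s: 9.98
position: [0.4379, -0.1568, 0.2011]
tool_rot: [[0.085, 0.996, -0.003], [0.996, -0.085, 0.001], [0.001, -0.003, -1.0]]
ft_force: [-0.0, 0.9, -0.4]
grip_width: 0.0003
```

Call:
step_arm(
  steps=[
    {"xyz":[0,0,0],"turn":[0,0,1],"gripper":-1},
    {"xyz":[0,0,0],"turn":[0,0,1],"gripper":-1},
    {"xyz":[0,0,0],"turn":[0,0,1],"gripper":-1},
    {"xyz":[0,0,0],"turn":[0,0,1],"gripper":-1},
    {"xyz":[0,0,0],"turn":[0,0,1],"gripper":-1},
    {"xyz":[0,0,0],"turn":[0,0,1],"gripper":-1},
    {"xyz":[0,0,0],"turn":[0,0,1],"gripper":-1},
    {"xyz":[0,0,0],"turn":[0,0,1],"gripper":-1},
    {"xyz":[0,0,0],"turn":[0,0,1],"gripper":-1},
    {"xyz":[0,0,0],"turn":[0,0,1],"gripper":-1},
    {"xyz":[0,0,0],"turn":[0,0,1],"gripper":-1},
    {"xyz":[0,0,0],"turn":[0,0,1],"gripper":-1},
    {"xyz":[0,0,0],"turn":[0,0,1],"gripper":-1},
    {"xyz":[0,0,0],"turn":[0,0,1],"gripper":-1},
    {"xyz":[0,0,0],"turn":[0,0,1],"gripper":-1},
    {"xyz":[0,0,0],"turn":[0,0,1],"gripper":-1},
    {"xyz":[0,0,0],"turn":[0,0,1],"gripper":-1},
    {"xyz":[0,0,0],"turn":[0,0,1],"gripper":-1},
    {"xyz":[0,0,0],"turn":[0,0,1],"gripper":-1},
    {"xyz":[0,0,0],"turn":[0,0,0.35],"gripper":-1},
  ],
)

```text
time_s: 11.65
position: [0.4397, -0.1538, 0.2012]
tool_rot: [[0.998, -0.063, -0.002], [-0.063, -0.998, 0.002], [-0.002, -0.001, -1.0]]
ft_force: [-0.2, -0.2, 0.5]
grip_width: -0.0001
```

```bash
python3 st.py
python3 - <<'E'
from rig import env,cams
import cv2
im,d=cams.get_image('wrist');cv2.imwrite('pics/w6.png',im[:,:,::-1])
E
```

```text
t 11.65 jig [-0.1388  0.0021] z 0.2012 tool y in jig deg -180.21842794580814 zaxis [-0.002  0.002 -1.   ] F [-0.2 -0.2  0.5] w -0.00013487306368049293
r 0.2021196705555444 cam est -2.969347582782827
```

View pics/w6.png

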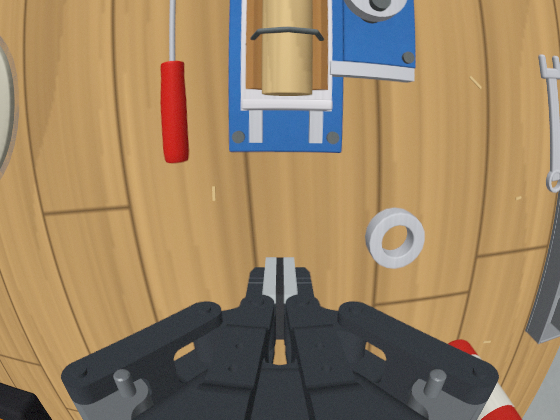

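The tool is centred behind the push face (face centre (287,103)). The collar at (395,238) is clear.

Call:
step_arm(
  steps=[
    {"xyz":[0.05,0,0.58],"turn":[0,0,0],"gripper":-1},
    {"xyz":[0,0,0.58],"turn":[0,0,0],"gripper":-1},
    {"xyz":[0,0,0.58],"turn":[0,0,0],"gripper":-1},
    {"xyz":[0,0,0.58],"turn":[0,0,0],"gripper":-1},
    {"xyz":[0,0,0.58],"turn":[0,0,0],"gripper":-1},
    {"xyz":[0,0,0.58],"turn":[0,0,0],"gripper":-1},
    {"xyz":[0,0,0],"turn":[0,0,0],"gripper":-1},
    {"xyz":[0,-0.3,0],"turn":[0,0,0],"gripper":-1},
    {"xyz":[0,-0.3,0],"turn":[0,0,0],"gripper":-1},
    {"xyz":[0,-0.3,0],"turn":[0,0,0],"gripper":-1},
    {"xyz":[0,-0.3,0],"turn":[0,0,0],"gripper":-1},
    {"xyz":[0,-0.12,0],"turn":[0,0,0],"gripper":-1},
    {"xyz":[0,-0.12,0],"turn":[0,0,0],"gripper":-1},
    {"xyz":[0,-0.12,0],"turn":[0,0,0],"gripper":-1},
    {"xyz":[0,-0.12,0],"turn":[0,0,0],"gripper":-1},
    {"xyz":[0,-0.12,0],"turn":[0,0,0],"gripper":-1},
    {"xyz":[0,-0.12,0],"turn":[0,0,0],"gripper":-1},
  ],
)

```text
time_s: 13.12
position: [0.4467, -0.0781, 0.0632]
tool_rot: [[0.998, -0.059, 0.0], [-0.059, -0.998, -0.001], [0.0, 0.001, -1.0]]
ft_force: [-0.6, -2.8, 1.3]
grip_width: 0.0001
```

```bash
python3 st.py
```

```text
t 13.1167 jig [-0.0627 -0.0004] z 0.0632 tool y in jig deg -179.98056406047488 zaxis [ 0.    -0.001 -1.   ] F [-0.6 -2.8  1.3] w 0.00010685376968479936
r 0.13513002289290077 cam est -2.7502871347588016
```

Call:
step_arm(
  steps=[
    {"xyz":[0,-0.1,0],"turn":[0,0,0],"gripper":-1},
    {"xyz":[0,-0.1,0],"turn":[0,0,0],"gripper":-1},
    {"xyz":[0,-0.1,0],"turn":[0,0,0],"gripper":-1},
    {"xyz":[0,-0.1,0],"turn":[0,0,0],"gripper":-1},
    {"xyz":[0,-0.1,0],"turn":[0,0,0],"gripper":-1},
    {"xyz":[0,-0.1,0],"turn":[0,0,0],"gripper":-1},
    {"xyz":[0,-0.1,0],"turn":[0,0,0],"gripper":-1},
  ],
)

```text
time_s: 13.7
position: [0.4485, -0.0497, 0.0632]
tool_rot: [[0.998, -0.059, 0.001], [-0.059, -0.998, -0.0], [0.001, 0.0, -1.0]]
ft_force: [1.5, -3.9, 0.5]
grip_width: -0.0
```

Call:
step_arm(
  steps=[
    {"xyz":[0,-0.05,0],"turn":[0,0,0],"gripper":-1},
    {"xyz":[0,-0.05,0],"turn":[0,0,0],"gripper":-1},
    {"xyz":[0,-0.05,0],"turn":[0,0,0],"gripper":-1},
  ],
)

```text
time_s: 13.95
position: [0.4487, -0.0438, 0.0632]
tool_rot: [[0.998, -0.059, 0.0], [-0.059, -0.998, -0.0], [0.0, 0.0, -1.0]]
ft_force: [2.5, -2.6, 0.8]
grip_width: -0.0002
```

```bash
python3 st.py
```

```text
t 13.95 jig [-0.0284 -0.0004] z 0.0632 tool y in jig deg -179.96623146245213 zaxis [ 0. -0. -1.] F [ 2.5 -2.6  0.8] w -0.00015722297112481635
r 0.10981075227217842 cam est -2.560192974204542
```

Call:
step_arm(
  steps=[
    {"xyz":[0,-0.04,0],"turn":[0,0,0],"gripper":-1},
    {"xyz":[0,-0.04,0],"turn":[0,0,0],"gripper":-1},
    {"xyz":[0,-0.04,0],"turn":[0,0,0],"gripper":-1},
  ],
)

```text
time_s: 14.2
position: [0.4489, -0.0392, 0.0631]
tool_rot: [[0.998, -0.059, 0.0], [-0.059, -0.998, -0.0], [0.0, 0.0, -1.0]]
ft_force: [-0.5, -15.7, 0.6]
grip_width: -0.0002
```

Call:
step_arm(
  steps=[
    {"xyz":[0,-0.04,0],"turn":[0,0,0],"gripper":-1},
    {"xyz":[0,-0.04,0],"turn":[0,0,0],"gripper":-1},
  ],
)

```text
time_s: 14.37
position: [0.449, -0.039, 0.0632]
tool_rot: [[0.998, -0.056, -0.001], [-0.056, -0.998, -0.007], [-0.0, 0.007, -1.0]]
ft_force: [-6.7, -37.9, -1.6]
grip_width: -0.0001
```

Call:
step_arm(
  steps=[
    {"xyz":[0,-0.04,0],"turn":[0,0,0],"gripper":-1},
    {"xyz":[0,-0.04,0],"turn":[0,0,0],"gripper":-1},
  ],
)

```text
time_s: 14.53
position: [0.4491, -0.0388, 0.0633]
tool_rot: [[0.998, -0.055, -0.001], [-0.055, -0.998, -0.012], [-0.001, 0.012, -1.0]]
ft_force: [-14.1, -62.9, -1.8]
grip_width: -0.0003
```

The carriage hit a hard stop after about 46 mm. I'll back away and check.

Call:
step_arm(
  steps=[
    {"xyz":[0,0.1,0],"turn":[0,0,0],"gripper":-1},
    {"xyz":[0,0.2,0],"turn":[0,0,0],"gripper":-1},
    {"xyz":[0,0.4,0],"turn":[0,0,0],"gripper":-1},
    {"xyz":[0,0.5,0],"turn":[0,0,0],"gripper":-1},
    {"xyz":[0,0.5,0],"turn":[0,0,0],"gripper":-1},
    {"xyz":[0,0.5,0],"turn":[0,0,0],"gripper":-1},
    {"xyz":[0,0.5,0],"turn":[0,0,0],"gripper":-1},
    {"xyz":[0,0.5,-0.5],"turn":[0,0,0],"gripper":-1},
    {"xyz":[0,0.5,-0.6],"turn":[0,0,0],"gripper":-1},
    {"xyz":[0,0.5,-0.6],"turn":[0,0,0],"gripper":-1},
    {"xyz":[0,0.5,-0.6],"turn":[0,0,0],"gripper":-1},
    {"xyz":[0,0,-0.6],"turn":[0,0,0],"gripper":-1},
    {"xyz":[0,0,0],"turn":[0,0,0],"gripper":-1},
    {"xyz":[0,0,0],"turn":[0,0,0],"gripper":-1},
  ],
)

```text
time_s: 15.7
position: [0.4379, -0.2202, 0.1795]
tool_rot: [[0.998, -0.059, 0.001], [-0.059, -0.998, 0.0], [0.001, -0.0, -1.0]]
ft_force: [0.1, -0.9, -0.7]
grip_width: -0.0004
```

```bash
python3 st.py
python3 - <<'E'
from rig import env,cams
import cv2
im,d=cams.get_image('top');cv2.imwrite('pics/t7.png',cv2.resize(im[185:305,205:365],None,fx=5,fy=5,interpolation=cv2.INTER_CUBIC)[:,:,::-1])
E
```

```text
t 15.7 jig [-2.052e-01 -1.000e-04] z 0.1795 tool y in jig deg -179.98241253235852 zaxis [ 0.001  0.    -1.   ] F [ 0.1 -0.9 -0.7] w -0.0003585225507715239
r 0.26322771560978336 cam est -3.0819039609306826
```

View pics/t7.png

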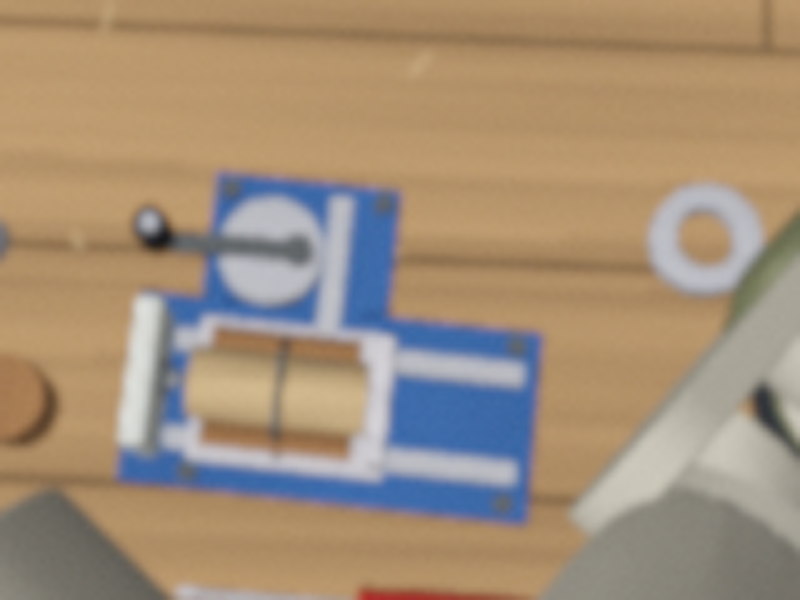

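The final top view shows the carriage forward near the end plate, the lug at (340,260) beside the cam rim, and the handle at (150,222) pointing forward. A numeric check follows.

Run:
```python
from fit import *
c=np.load('top0.npz');R,t,th,res,f=pose(c);j=lambda w:((w-t)@R).round(4)
h=j(f([(150,222)],.095))[0];print('handle',h,'cam',np.arctan2(-(h[1]+.082),h[0]-.045))
print('pushface',j(f([(398,338),(383,482)],.072)),'lug front',j(f([(332,193),(318,325)],.04)))
from rig import cams
im,d=cams.get_image('top');P=cloud({k:c[k] for k in c},d)
def roiz(q,z0,r=5):
    m=(np.hypot(P[...,0]-q[0],P[...,1]-q[1])<.014);return np.nanpercentile(P[...,2][m],98)
w=R@h+t;print('handle world',w,'top z',roiz(w,.095))
m=np.abs(im.astype(int)-c['im']).sum(2)>60
for n,(x0,x1,y0,y1) in dict(collar=(330,360,218,248),live=(190,210,222,240),spare=(195,218,254,276),screw=(238,315,298,316),mug=(90,145,275,312),spray=(400,448,165,210),glue=(112,150,152,192),wrench=(270,335,145,168)).items(): print(n,m[y0:y1,x0:x1].sum(),end='; ')
```

```text
handle [ 0.1248 -0.0814] cam -0.007518655312303926
pushface [[-0.0157 -0.0352]
 [-0.0151  0.0432]] lug front [[ 0.0299 -0.1189]
 [ 0.0298 -0.0423]]
handle world [0.5386448  0.10434541] top z 0.10211260464427616
collar 78; live 0; spare 0; screw 177; mug 0; spray 0; glue 0; wrench 0;
```

Run:
```python
from h import *
from rig import cams,env
ims={n:cams.get_image(n) for n in('side','top')}
for n in ('top','side'):
    c=np.load(n+'0.npz')
    for lab,im,d,q in(('before',c['im'],c['d'],(.6165,.022)),('after',*ims[n],(.5386,.1043))):
        P=cloud(c,d);m=(np.hypot(P[...,0]-q[0],P[...,1]-q[1])<.012)&(P[...,2]>.04);z=P[...,2][m]
        print(n,lab,m.sum(),np.percentile(z,[50,80,90,98]).round(4) if m.sum() else '')
im=ims['side'][0];cv2.imwrite('pics/s8.png',cv2.resize(im[170:330,220:420],None,fx=4,fy=3.75,interpolation=cv2.INTER_CUBIC)[:,:,::-1])
```

```text
top before 56 [0.0926 0.0969 0.0992 0.1007]
top after 66 [0.0933 0.0971 0.0991 0.1018]
side before 94 [0.0793 0.0951 0.0983 0.1013]
side after 97 [0.0814 0.0951 0.098  0.1011]
```

View pics/s8.png

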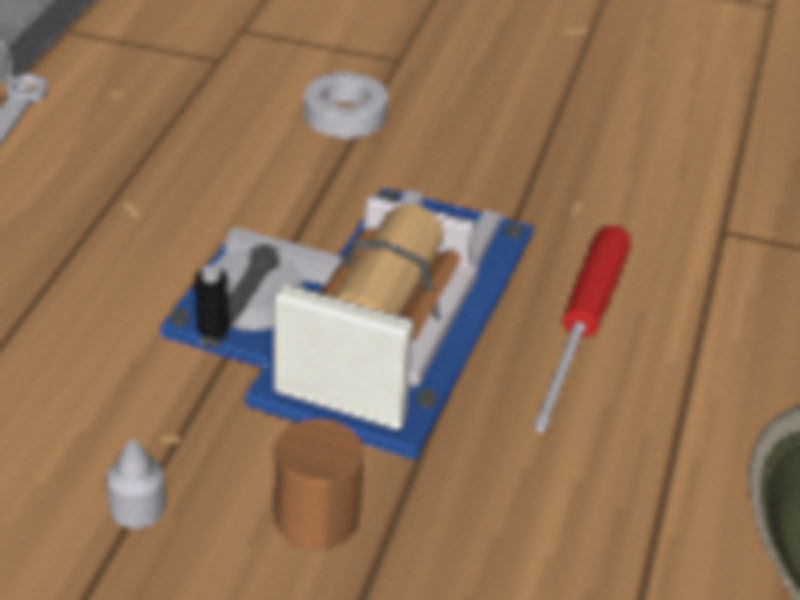

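The side view shows the sleeve seated at the same height as before, the collar and screwdriver in place, and the robot clear of everything. I'll hand in.

```bash
python3 -c "
from rig import order
print(order.close_job())"
```

```text
the job is handed in; nothing more can be done
None
```

The job is done and handed in, with the robot clock at about 16 s of the 58 s allowed. With the gripper shut, I pushed the cam handle round from about 1.54 rad to its low point. I then pushed the carriage forward to its hard stop and backed away clear of everything.

What the last checks showed:
- **Cam:** about -0.01 rad from its low point, with the lever pointing straight forward.
- **Carriage:** it stopped hard against the fingertips after about 43–46 mm, and the force there rose to about 63 N. The camera has the lug's front edge at x = 30 mm of the jig, close to the roughly 29 mm I expect at home. I could not read the joint itself, so "fully home" is inferred from these.
- **Sleeve:** still down. Its measured height matches the start in both the top and side cameras.
- **Force at the handle:** 2 to 4 N in the readings taken during the push.
- **Other things on the bench:** no image change at six of the eight. The collar and screwdriver regions of the top view did change. I put that down to the arm being in the picture, and the side view shows both apparently where they were, but I did not measure them separately.

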